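# Hold down the recessed reset button of a frozen analyser

### The arm

A 6-joint arm with a two-finger parallel gripper is mounted at the origin on the work surface. World frame = base frame: x ahead of the robot, y to its left, z up, the work surface at z = 0. Lengths are in mm, angles in rad, forces in N, time in s.
With the tool pointing down it reaches from about 275 to 1000 mm from the base axis. Payload 8.4 kg.
Tool frame: the origin (TCP) lies at the very end of the fingers, on their centre line; the grasp point (between the pads) lies 19 mm behind it; z points along the fingers, x is the direction in which the jaws open and shut, and the axes are right-handed (so a half turn about z gives the same grasp; the last joint's range is limited). The gripper opens to 85 mm and grips with 20 to 120 N. Pads are 22 mm wide; open, the fingers measure 114 mm over their backs; the gripper's body (76 mm by 85 mm) begins 54 mm behind the grasp point. The pads swing forward as they close: fully open they stand 13 mm farther back than shut.
Start: joints at [1.224, 0.353, 1.633, -0, 1.155, -0.002], TCP at [211.254, 588.217, 231.281] pointing down, gripper open.
Joint ranges: [-2.63, 2.63], [-0.92, 2.1], [0.06, 2.66], [-1.3, 4.44], [0, 2.69], [-3.02, 3.02]. Speed limits (rad/s): [2.22, 2.22, 2.79, 3.14, 3.14, 3.14].

### API

Orientations are given as [roll, pitch, yaw] about the fixed x, y, z axes, in that order (R = Rz(yaw) Ry(pitch) Rx(roll)).
In Python, from rig import sense, grab_frame, calibration, sign_off gives the robot as it stands.
- The arm moves only by the tool servo_tool, never from a script. Its argument "series" is one flat list of numbers, 4 for each row, row after row: the shift along the world's x, y, z in m, then the turn about the world's z in degrees. In form: [x, y, z, yaw, x, y, z, yaw, ...]. A call has 1 to 8 rows; each row shifts and turns the commanded pose from where the row before left it; what a row does not reach is not made up. A row lasts 1/12 s, in which the tool goes at most 41.7 mm and 7.16 degrees, less where a joint would pass 70% of its speed; a pose out of reach is approached as far as the arm can. A call is refused whole if a number of a shift passes 0.0417 or a number of a turn 7.16, either way. A call with a gripper value outside its range is refused whole. "gripper" is the finger opening in m, from 0 to 0.0854, set as the call begins (left out, the last holds). The fingers move at their own pace and stop on an object; "newtons" is the grip in N (left out, the last holds). Time passes only in rows, so rows that do not move let the fingers close. It gives the time, the measured TCP pose, the force and the opening at its end, in the units of the state.
- sense(): the state, without advancing time (a new reading comes with each control period).
- grab_frame(name): name is "scene" or "top"; returns the picture (384x512x3 uint8, blue, green, red); there is no depth.
- calibration(name): a dict with "fx", "fy", "cx", "cy" (pixels), "rvec" (rotation vector, rad) and "tvec" (3), from world to camera coordinates, as OpenCV has them. Camera axes: x right, y down, z forward; pixel columns grow to the right and rows downward; lengths in mm; the calibration is good to about 2 mm. A picture is of the moment at which its call begins. calibration takes no time and is no camera call.
- sign_off(): hands the job in, once; it reports no verdict.
The state is a dict: "clock": time; "qpos": joint angles; "qvel": joint speeds; "joint_efforts": joint torques, N m; "eef_pos": TCP position; "tcp_rot": TCP orientation; "contact_force": force on the tool from outside, world axes, zero at the start; "wrist_torque": the same for the moment, N m; "opening": opening from 0.0 (shut) to 1.0 (fully open).
Only numpy, scipy, OpenCV 4.12 (cv2) and the standard library are available. Lean on these libraries where they do the work, as an engineer would, in place of code of your own. Each camera call takes 0.05 s, during which the arm holds its last target. There are 200 camera calls.

### The job

The blood analyser has frozen and needs its reset button held in. Slide the grey service cover on its deck fully open by the blue rib, then take the orange reset stylus out of the tool stand and put its steel tip straight down through the red-ringed hole onto the button underneath. Press the button all the way down with the stylus and finish while still gripping the stylus and holding the button down; leave the other tools, bottles, cup and tube rack undisturbed.

Things in the scene. Friction and masses are not known exactly. Their poses are not given: they have to be found in the camera images.
- analyser: White bench analyser, fixed to the bench, 340 mm deep (x) by 520 mm wide (y). Origin: centre of its underside on the bench; x points to its back, y to its left, z up. Flat deck 110 mm high. The grey cover lies over a square 100 mm service panel centred at x = -40, y = +60 mm, between two aluminium rails along y (y 4 to 216 mm, x -102 and +22 mm, tops 120 mm above the bench).
- display_top (a point): Top of the tilted display, 250 mm above the bench, the tallest part of the analyser. In the analyser's frame the display fills x 20 to 115, y -258 to -52 mm; a keypad lies in front of it. Behind the cover's rails are a printer (x 55 to 155, y 50 to 200 mm, 134 mm high, its paper to 160 mm) and a round pump head (130 mm high).
- cover_handle (a point): Top centre of the blue rib on the sliding cover. The rib is 12 mm thick along the analyser's y, 50 mm long along its x, and stands 26 mm above the cover plate (rib top at 142 mm, cover plate at 116 mm above the bench); grip it from above across its thickness.
- cover (a joint): Sliding service cover (106 x 100 x 4 mm): 0 = shut over the panel, 0.100 m = fully open at its end stop, having slid along the analyser's +y. It slides against a friction of about 1.2 N and stays where it is left. It starts shut or at most 25 mm open, still over the hole.
- reset_hole (a point): Centre of the mouth of the reset hole in the aluminium service panel, 104 mm above the bench; hidden under the cover at the start. Vertical round hole, 13 mm diameter, ringed in red, in a 4 mm plate. It is the panel's only hole (besides it: a fuse cap, a socket, a lamp). The red button, 18 mm diameter, is centred below it, its top 18 mm below the mouth, with free space round it.
- reset_button (a joint): Recessed red button: 0 = up, 0.005 m = fully down. Spring-loaded: begins to move at 1.6 N, fully down at about 5.6 N, springs back when let go.
- stylus: Orange-handled reset stylus, upright in one of the three holes of the tool stand; 35 to 70 g. Its z is its axis, up towards the handle end. Origin: centre of the underside of its round black finger guard (24 mm diameter, 4 mm thick), which rests on the stand's top. Below it a steel shaft, 6 mm diameter, 65 mm long, round-ended. Gripped just above the guard, the guard takes the push.
- stylus_handle (a point): Middle of the stylus' orange handle, 34 mm above the stylus origin on its axis. The handle is round, 16 mm diameter, 60 mm long (4 to 64 mm above the origin).
- stylus_tip (a point): Lower end of the stylus shaft, 65 mm below the stylus origin on its axis.
- tool_stand: White and grey tool stand, fixed to the bench, 165 mm long (x) by 64 mm wide (y), 75 mm high; origin: centre of its underside. Three 11 mm vertical holes in a row along its x at x = -50, 0 and +50 mm, each with one tool; which tool is where varies.
- screwdriver: Screwdriver with a blue handle (22 mm diameter, 62 mm tall above the stand), standing upright in another hole of the stand; origin at the underside of the handle. To be left alone.
- brush: Thin cleaning brush with a green handle (13 mm diameter on a white 22 mm collar, 53 mm tall above the stand), standing upright in another hole of the stand; origin at the underside of the collar. To be left alone.
- reagent_a: White reagent bottle with a blue cap, 52 mm diameter, 85 mm tall; origin at the centre of its underside. To be left alone.
- reagent_b: Brown reagent bottle with a green cap, 52 mm diameter, 85 mm tall; origin at the centre of its underside. To be left alone.
- tube_rack: Black rack of capped blood tubes, 52 x 152 mm, 92 mm tall, on the bench in front of the analyser, near the robot's base; origin at the centre of its underside. To be left alone.
- specimen_cup: Empty white cup, 60 mm diameter, 60 mm tall; origin at the centre of its underside. To be left alone.

How it is judged:
By the outcome, as a careful person would: the job done as asked, in the order asked, and still so for the second after the job is handed in, while the arm keeps its last pose, push and grip.
It also fails if it takes over 67 s, if anything falls off the work surface, if the arm or the gripper's body presses on something with over 40 N, if the wrist force passes 120 N, or if a joint passes its speed limit or range.

## Working session

There is one attempt and no reset: what is moved stays moved. The work goes in short steps, Python scripts to look and compute and a tool call to move; the robot and the scene stay as the last step left them, time stands still between calls to the robot, and variables do not carry over. Pictures are saved under pics/ and viewed, about 8 in all and at most 12, crops included, and the job is handed in when it is done.

Besides the shell and the picture viewer there is one more tool, called after "Call:" by a JSON object that holds its "name" and its "arguments", one argument or row to a line. servo_tool: Moves the arm, as the interface text tells. Its arguments: {"type":"object","properties":{"series":{"type":"array"},"gripper":{"type":"number"},"newtons":{"type":"number"}},"required":["series"]}

```bash
mkdir -p pics; cat > h.py <<'E'
import numpy as np, cv2
from rig import sense, grab_frame, calibration, sign_off
def cam(n):
    c=calibration(n); K=np.array([[c['fx'],0,c['cx']],[0,c['fy'],c['cy']],[0,0,1.]])
    R=cv2.Rodrigues(np.array(c['rvec'],float))[0]; t=np.array(c['tvec'],float).ravel()
    return K,R,t
def ray(n,u,v,z):
    K,R,t=cam(n); o=-R.T@t; d=R.T@np.linalg.inv(K)@[u,v,1]
    return (o+d*(z-o[2])/d[2]).round(1)
def proj(n,p):
    K,R,t=cam(n); q=K@(R@np.array(p,float)+t); return (q[:2]/q[2]).round(1)
E
python3 - <<'E'
from h import *
for n in ('scene','top'):
    f=grab_frame(n); cv2.imwrite(f'pics/{n}0.png',f)
    K,R,t=cam(n); print(n,K[0,0],(-R.T@t).round(),R[2].round(2))
a=cv2.imread('pics/scene0.png');b=cv2.imread('pics/top0.png')
cv2.imwrite('pics/s0.png',cv2.resize(a,(800,600)));cv2.imwrite('pics/t0.png',cv2.resize(b,(800,600)))
print(sense())
E
```

```text
scene 415.9591726973889 [919. 844. 933.] [-0.35 -0.68 -0.64]
top 454.02921111022977 [ 257.   35. 1364.] [ 0.2  -0.   -0.98]
{'clock': 0.1, 'qpos': array([ 1.22361110e+00,  3.53574189e-01,  1.63406863e+00, -2.30615027e-05,
        1.15520393e+00, -2.38247639e-03]), 'qvel': array([-0.00073351, -0.00204955, -0.00264767,  0.00167947,  0.00055453,
       -0.00250643]), 'joint_efforts': array([ 1.50414835e-03, -6.06356907e+01, -3.42821574e+01,  1.46243187e-04,
        4.11115630e-03,  8.33550104e-06]), 'eef_pos': array([211.10580024, 587.80718128, 230.63589974]), 'tcp_rot': array([3.14157455e+00, 1.25413806e-03, 1.22600288e+00]), 'contact_force': array([-0.00612361,  0.02316084,  0.16430001]), 'wrist_torque': array([-0.00453772, -0.03892977, -0.01728577]), 'opening': 0.9955433093071512}
```

View pics/s0.png

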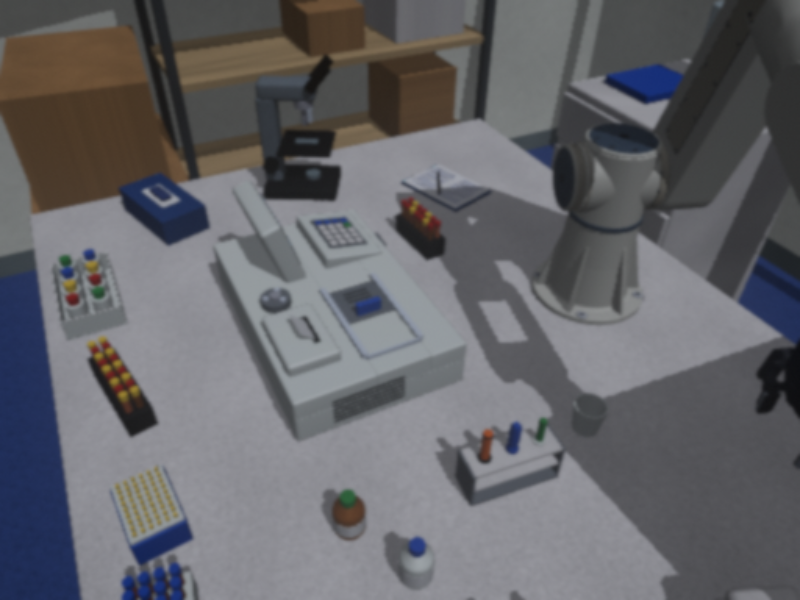

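View pics/t0.png

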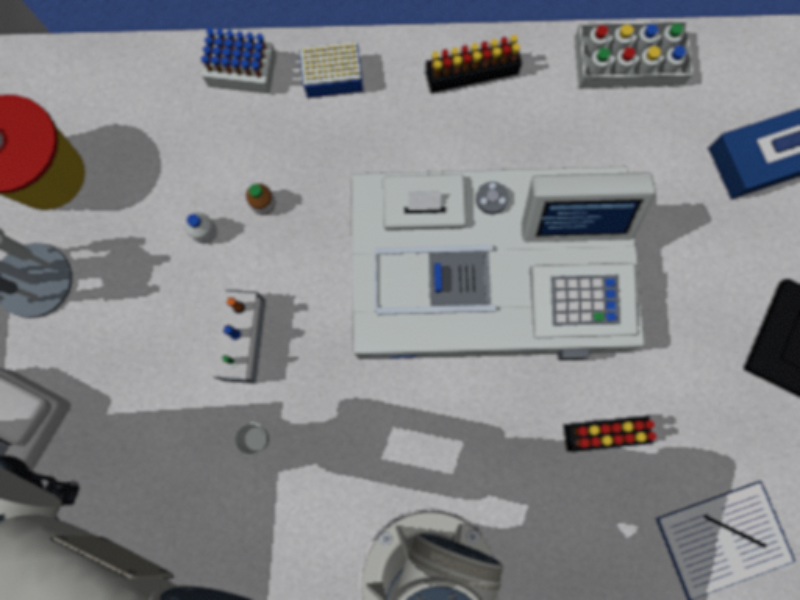

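The scene view shows the analyser in the middle, with the stand, orange stylus at about (487,445), at front right. In the top view (800 px wide) the rib is at (437,278), the rails span (377..497, 248..308), and the orange stylus is at (235,304). The screwdriver and brush are next to the stylus at (232,331) and (228,358).

```bash
python3 - <<'E'
from h import *
f=cv2.imread('pics/top0.png'); s=cv2.imread('pics/scene0.png')
def blobs(im,lo,hi,box,S=90):
    h=cv2.cvtColor(im,cv2.COLOR_BGR2HSV); m=cv2.inRange(h,lo,hi); x0,y0,x1,y1=box
    k=np.zeros_like(m);k[y0:y1,x0:x1]=m[y0:y1,x0:x1]
    n,l,st,c=cv2.connectedComponentsWithStats(k)
    return [(c[i].round(1),st[i].tolist(),cv2.minAreaRect(np.argwhere(l==i)[:,::-1].astype(np.float32))) for i in range(1,n) if st[i,4]>8]
B=((105,120,40),(130,255,255)); O=((4,130,60),(17,255,255))
for nm,im,box,z in (('top',f,(265,160,320,205),142),('scene',s,(220,180,250,205),135)):
    for b in blobs(im,*B,box): print(nm,'rib',b,ray(nm,*b[0],z))
for nm,im,box,z in (('top',f,(130,180,165,245),110),('scene',s,(295,270,325,300),110)):
    for b in blobs(im,*O,box): print(nm,'sty',b,ray(nm,*b[0],z))
for uv in ((355,173),(653,172),(643,347),(356,354)): print('deck',ray('top',uv[0]*.64,uv[1]*.64,110))
for uv in ((378,254),(494,248),(496,309),(377,310)): print('rail',ray('top',uv[0]*.64,uv[1]*.64,120))
c=cv2.resize(f[150:215,220:325],None,fx=5,fy=5,interpolation=cv2.INTER_CUBIC)
d=cv2.resize(f[180:250,130:180],None,fx=5,fy=5,interpolation=cv2.INTER_CUBIC)
o=np.zeros((350,780,3),np.uint8);o[:325,:525]=c;o[:350,530:780]=d;cv2.imwrite('pics/c1.png',o)
E
```

```text
top rib (array([280., 177.]), [278, 168, 5, 19, 87], ((280.0, 177.0), (18.0, 4.0), 90.0)) [534.3 -25.6 142. ]
scene rib (array([235.1, 195.2]), [228, 190, 15, 12, 120], ((235.37158203125, 195.23854064941406), (7.9499592781066895, 15.708352088928223), 73.3007583618164)) [537. -23. 135.]
top sty (array([149.6, 194.3]), [146, 191, 9, 8, 33], ((149.60975646972656, 194.48782348632812), (8.745731353759766, 3.7481703758239746), 38.65980911254883)) [501.2 340.9 110. ]
scene sty (array([311. , 284.4]), [309, 276, 6, 18, 57], ((311.3606872558594, 284.53277587890625), (4.074108600616455, 17.292325973510742), 5.194429397583008)) [500.2 340.  110. ]
deck [743.7 120.  110. ]
deck [ 731.1 -436.   110. ]
deck [ 404.  -387.4  110. ]
deck [404.6 122.1 110. ]
rail [583.9  79.5 120. ]
rail [ 589.7 -130.8  120. ]
rail [ 477.4 -128.8  120. ]
rail [481.1  83.1 120. ]
```

View pics/c1.png

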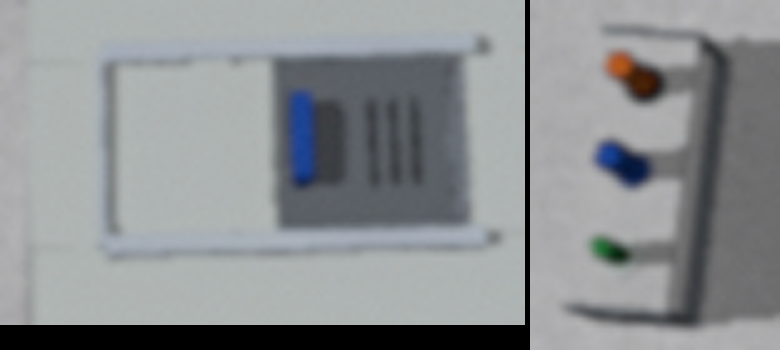

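```bash
python3 - <<'E'
from h import *
P=lambda u,v,z:ray('top',220+u/5-.4,150+v/5-.4,z)
for uv in ((101,52),(480,44),(488,238),(102,245)): print('rail',P(*uv,120))
for uv in ((302,92),(303,185)): print('ribends',P(*uv,142))
for uv in ((275,58),(278,228),(465,55),(469,225)): print('cover',P(*uv,116))
Q=lambda u,v,z:ray('top',130+(u-530)/5-.4,180+v/5-.4,z)
print('sty',Q(619,64,139),Q(647,84,79),'drv',Q(608,154,137),'br',Q(601,246,128))
E
```

```text
rail [591.5  85.4 120. ]
rail [ 590.6 -129.3  120. ]
rail [ 479.  -128.2  120. ]
rail [480.6  86.6 120. ]
ribends [559.8 -26.5 142. ]
ribends [507.3 -25.2 142. ]
cover [586.5 -13.1 116. ]
cover [488.4 -11.7 116. ]
cover [ 585.5 -121.   116. ]
cover [ 487.4 -118.5  116. ]
sty [501. 340. 139.] [500.8 338.5  79. ] drv [451.5 345.3 137. ] br [402.2 350.2 128. ]
```

Call:
{"name": "servo_tool", "arguments": {
  "series": [0.018, -0.035, 0, 6.6, 0.018, -0.035, 0, 6.6, 0.018, -0.035, 0, 6.6, 0.018, -0.036, 0, 0, 0.018, -0.036, 0, 0, 0.018, -0.036, 0, 0, 0.018, -0.036, 0, 0, 0.018, -0.036, 0, 0],
  "gripper": 0.05
}}

```text
clock: 0.77
eef_pos: [355.5, 301.3, 231.1]
tcp_rot: [-3.141, 0.0, 1.572]
contact_force: [0.9, 0.4, 0.0]
opening: 0.584
```

Call:
{"name": "servo_tool", "arguments": {
  "series": [0.02, -0.036, 0, 0, 0.02, -0.036, 0, 0, 0.02, -0.036, 0, 0, 0.02, -0.036, 0, 0, 0.02, -0.036, 0, 0, 0.02, -0.036, 0, 0, 0.02, -0.036, -0.01, 0, 0.02, -0.036, -0.02, 0]
}}

```text
clock: 1.43
eef_pos: [515.2, 16.8, 204.6]
tcp_rot: [3.138, -0.0, 1.571]
contact_force: [0.7, 0.6, 0.2]
opening: 0.59
```

Call:
{"name": "servo_tool", "arguments": {
  "series": [0.01, -0.02, -0.011, 0, 0.009, -0.019, -0.01, 0, 0, 0, 0, 0]
}}

```text
clock: 1.68
eef_pos: [532.3, -22.9, 180.1]
tcp_rot: [-3.139, 0.001, 1.569]
contact_force: [0.1, -1.1, -0.7]
opening: 0.586
```

```bash
python3 - <<'E'
from h import *
f=grab_frame('scene'); cv2.imwrite('pics/s2.png',f)
c=cv2.resize(f[120:250,150:330],None,fx=4,fy=4,interpolation=cv2.INTER_CUBIC); cv2.imwrite('pics/s2c.png',c)
p=sense()['eef_pos'];print(p,(proj('scene',p)-[150,120])*4,(proj('scene',[534,-26,142])-[150,120])*4)
E
```

```text
[531.70372791 -21.4219188  180.86541701] [346.8 251.6] [342.4 290. ]
```

View pics/s2c.png

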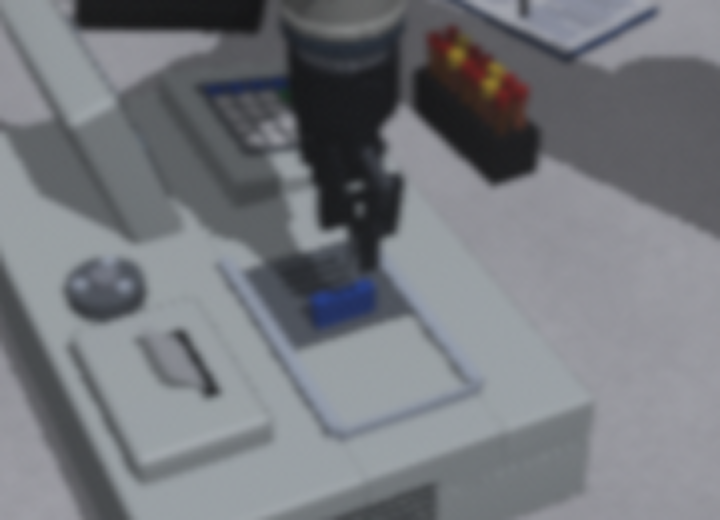

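The open fingers straddle the rib: their tips are at about (335,225) and (368,265), and the rib top at (343,290) matches my estimate. Descending.

Call:
{"name": "servo_tool", "arguments": {
  "series": [0, 0, -0.02, 0, 0, 0, -0.02, 0, 0, 0, -0.012, 0, 0, 0, -0.007, 0, 0, 0, 0, 0, 0, 0, 0, 0]
}}

```text
clock: 2.23
eef_pos: [532.1, -19.3, 123.7]
tcp_rot: [3.142, -0.0, 1.572]
contact_force: [-0.3, 1.1, -0.5]
opening: 0.588
```

Call:
{"name": "servo_tool", "arguments": {
  "series": [0, 0, 0, 0, 0, 0, 0, 0, 0, 0, 0, 0, 0, 0, 0, 0, 0, 0, 0, 0, 0, 0, 0, 0],
  "gripper": 0.0,
  "newtons": 40
}}

```text
clock: 2.73
eef_pos: [532.7, -20.0, 124.2]
tcp_rot: [3.14, 0.0, 1.571]
contact_force: [-1.8, -0.5, 5.7]
opening: 0.128
```

Call:
{"name": "servo_tool", "arguments": {
  "series": [0, 0.006, 0, 0, 0, 0.012, 0, 0, 0, 0.015, 0, 0, 0, 0.015, 0, 0, 0, 0.015, 0, 0, 0, 0.012, 0, 0, 0, 0.006, 0, 0, 0, 0, 0, 0]
}}

```text
clock: 3.4
eef_pos: [532.7, 62.1, 124.2]
tcp_rot: [3.14, -0.0, 1.572]
contact_force: [-1.2, 1.7, 6.3]
opening: 0.128
```

Call:
{"name": "servo_tool", "arguments": {
  "series": [0, 0.004, 0, 0, 0, 0.004, 0, 0, 0, 0.003, 0, 0, 0, 0.003, 0, 0, 0, 0, 0, 0]
}}

```text
clock: 3.82
eef_pos: [532.6, 63.5, 124.0]
tcp_rot: [3.141, 0.019, 1.578]
contact_force: [3.5, -73.0, 9.1]
opening: 0.128
```

Call:
{"name": "servo_tool", "arguments": {
  "series": [0, -0.007, 0, 0, 0, -0.006, 0, 0, 0, 0, 0, 0]
}}

```text
clock: 4.07
eef_pos: [532.7, 60.6, 124.2]
tcp_rot: [3.14, 0.0, 1.57]
contact_force: [-1.0, -0.7, 6.0]
opening: 0.128
```

```bash
python3 - <<'E'
from h import *
f=grab_frame('scene'); g=grab_frame('top')
a=cv2.resize(f[150:250,180:290],None,fx=4,fy=4,interpolation=cv2.INTER_CUBIC)
b=cv2.resize(g[140:220,220:325],None,fx=3.4,fy=3.4,interpolation=cv2.INTER_CUBIC)
o=np.zeros((400,800,3),np.uint8);o[:a.shape[0],:a.shape[1]]=a;o[:b.shape[0],443:443+b.shape[1]]=b;cv2.imwrite('pics/o3.png',o)
E
```

```text
(no output)
```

View pics/o3.png

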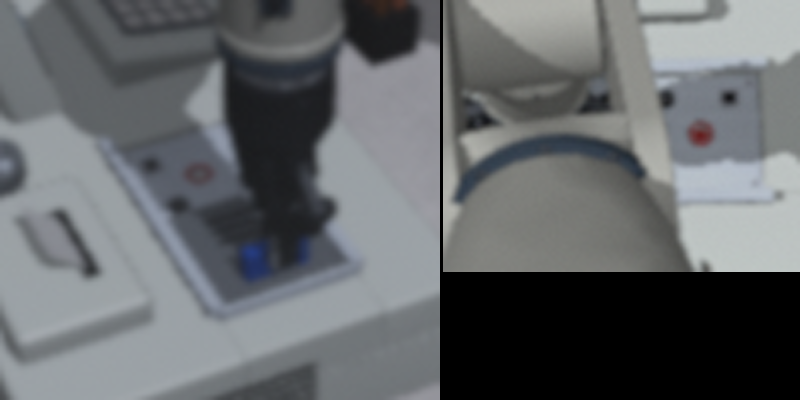

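The cover now lies against the rail end and the red-ringed hole is visible at about (200,173) left and (700,133) right. I'll nudge the cover back onto its stop, then release it.

Call:
{"name": "servo_tool", "arguments": {
  "series": [0, 0.002, 0, 0, 0, 0.002, 0, 0, 0, 0, 0, 0]
}}

```text
clock: 4.42
eef_pos: [532.7, 62.8, 124.2]
tcp_rot: [3.14, 0.006, 1.573]
contact_force: [0.6, -21.1, 7.6]
opening: 0.127
```

Call:
{"name": "servo_tool", "arguments": {
  "series": [0, 0, 0, 0, 0, 0, 0, 0, 0, 0, 0, 0, 0, 0, 0, 0, 0, 0, 0, 0],
  "gripper": 0.05
}}

```text
clock: 4.83
eef_pos: [532.1, 66.3, 123.3]
tcp_rot: [-3.142, -0.0, 1.572]
contact_force: [0.4, -0.5, 0.3]
opening: 0.582
```

Call:
{"name": "servo_tool", "arguments": {
  "series": [0, 0, 0.02, 0, 0, 0, 0.03, 0, 0, 0, 0.04, 0, 0, 0, 0.04, 0, -0.005, 0.03, 0, 0, -0.005, 0.04, 0, 0, -0.005, 0.04, 0, 0, -0.005, 0.04, 0, 0]
}}

```text
clock: 5.5
eef_pos: [511.7, 217.6, 253.8]
tcp_rot: [3.141, -0.001, 1.571]
contact_force: [1.1, 0.1, 0.3]
opening: 0.589
```

Call:
{"name": "servo_tool", "arguments": {
  "series": [-0.004, 0.04, 0, 0, -0.004, 0.04, 0, 0, -0.004, 0.035, 0, 0, 0, 0, 0, 0, 0, 0, 0, 0]
}}

```text
clock: 5.92
eef_pos: [499.4, 332.9, 252.8]
tcp_rot: [-3.141, 0.0, 1.575]
contact_force: [-0.1, -1.2, -0.3]
opening: 0.584
```

```bash
python3 - <<'E'
from h import *
f=grab_frame('scene'); g=grab_frame('top');cv2.imwrite('pics/s4.png',f);cv2.imwrite('pics/t4.png',g)
a=cv2.resize(f[150:340,180:380],None,fx=2.8,fy=2.8,interpolation=cv2.INTER_CUBIC)
cv2.imwrite('pics/o4.png',a)
def red(im,box):
    h=cv2.cvtColor(im,cv2.COLOR_BGR2HSV);m=cv2.inRange(h,(0,90,60),(8,255,255))|cv2.inRange(h,(172,90,60),(180,255,255))
    k=np.zeros_like(m);x0,y0,x1,y1=box;k[y0:y1,x0:x1]=m[y0:y1,x0:x1]
    p=np.argwhere(k)[:,::-1];return len(p),cv2.minAreaRect(p.astype(np.float32)),p.mean(0)
for n,im,b in(('scene',f,(220,180,250,205)),('top',g,(285,165,312,195))):
    r=red(im,b);print(n,r,ray(n,*r[1][0],104),ray(n,*r[2],104))
# parallax-weighted intersection left to ray lists
p=sense()['eef_pos'];print(p,proj('scene',p))
E
```

```text
scene (0, ((0.0, 0.0), (0.0, 0.0), 0.0), array([nan, nan])) [ 1094.8 -2635.3   104. ] [nan nan nan]
top (21, ((295.5, 179.5), (3.0, 5.0), 90.0), array([295.38095238, 179.42857143])) [534.5 -71.2 104. ] [534.7 -70.9 104. ]
[499.79729039 330.67324198 252.92395884] [315.1 241.5]<stdin>:8: RuntimeWarning: Mean of empty slice.
  ret = um.true_divide(
```

View pics/o4.png

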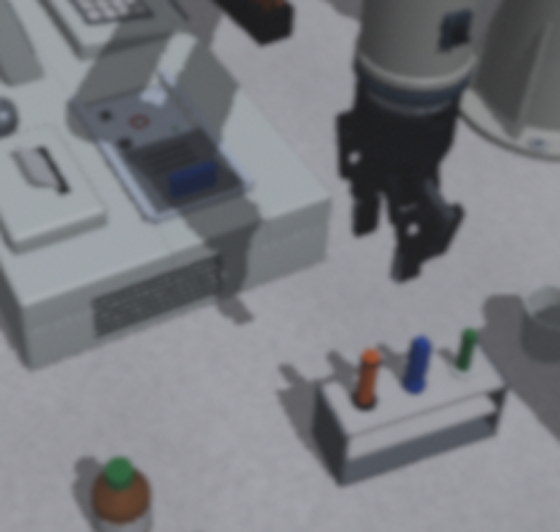

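The cover is fully open, with the hole ring at crop (138,121). The stylus is upright at (367,380), and the gripper is just short of being above it. Descending onto the stylus.

Call:
{"name": "servo_tool", "arguments": {
  "series": [0.001, 0.008, -0.03, 0, 0, 0, -0.035, 0, 0, 0, -0.035, 0, 0, 0, -0.03, 0, 0, 0, -0.02, 0, 0, 0, -0.012, 0, 0, 0, -0.006, 0, 0, 0, 0, 0]
}}

```text
clock: 6.68
eef_pos: [501.1, 338.1, 84.7]
tcp_rot: [-3.141, 0.001, 1.571]
contact_force: [-0.8, -0.4, 0.2]
opening: 0.588
```

Call:
{"name": "servo_tool", "arguments": {
  "series": [0, 0, 0, 0, 0, 0, 0, 0]
}}

```text
clock: 6.85
eef_pos: [502.1, 339.5, 86.8]
tcp_rot: [3.14, -0.001, 1.571]
contact_force: [-0.3, -0.7, -0.0]
opening: 0.579
```

Call:
{"name": "servo_tool", "arguments": {
  "series": [0, 0, -0.002, 0, 0, 0, 0, 0, 0, 0, 0, 0, 0, 0, 0, 0, 0, 0, 0, 0, 0, 0, 0, 0, 0, 0, 0, 0],
  "gripper": 0.0,
  "newtons": 60
}}

```text
clock: 7.43
eef_pos: [501.4, 339.3, 84.0]
tcp_rot: [3.141, -0.0, 1.572]
contact_force: [-1.0, -1.1, 5.9]
opening: 0.17
```

Call:
{"name": "servo_tool", "arguments": {
  "series": [0, 0, 0.01, 0, 0, 0, 0.02, 0, 0, 0, 0.03, 0, 0, 0, 0.035, 0, 0, 0, 0.035, 0, 0, 0, 0, 0, 0, 0, 0, 0]
}}

```text
clock: 8.02
eef_pos: [502.3, 339.9, 216.2]
tcp_rot: [3.137, -0.003, 1.572]
contact_force: [-0.2, -0.8, -0.6]
opening: 0.171
```

```bash
python3 - <<'E'
from h import *
f=grab_frame('scene');cv2.imwrite('pics/s5.png',f)
p=np.mean([ (grab_frame('top'),sense()['eef_pos'])[1] for _ in range(4)],0);u=proj('scene',p);print(p,u,[ (proj('scene',p+[0,0,dz])-u+[60,60])*6 for dz in(0,0,-80)],u)
x,y=int(u[0])-60,int(u[1])-60
cv2.imwrite('pics/s5c.png',cv2.resize(f[y:y+100,x:x+110],None,fx=6,fy=6,interpolation=cv2.INTER_CUBIC))
E
```

```text
[500.39351953 338.59424407 212.19411888] [314.9 256.1] [array([360., 360.]), array([360., 360.]), array([339.6, 493.2])] [314.9 256.1]
```

View pics/s5c.png

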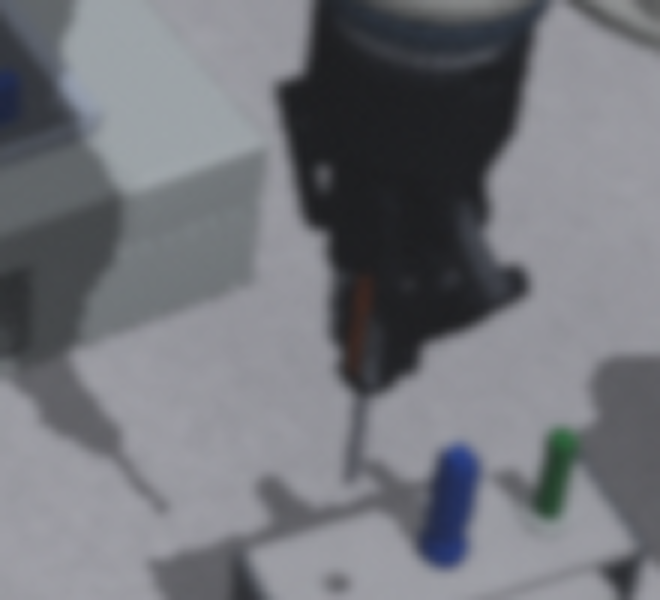

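The stylus is gripped and upright, with its tip at crop (350,480), and its hole in the stand is empty. The screwdriver and brush are undisturbed. I'll work out the tip-to-TCP offset and the hole position.

```bash
python3 - <<'E'
from h import *
print('tip',ray('scene',254+350/6-.4,196+478/6-.4,138))
print('hole',ray('scene',180+138/2.8-.3,150+121/2.8-.3,104))
E
```

```text
tip [497.6 335.  138. ]
hole [534.6 -75.1 104. ]
```

Call:
{"name": "servo_tool", "arguments": {
  "series": [0, 0, 0.03, 0, 0, 0, 0.03, 0, 0.003, -0.03, 0, 0, 0.003, -0.035, 0, 0, 0.003, -0.035, 0, 0, 0.003, -0.035, 0, 0, 0.003, -0.035, 0, 0, 0.003, -0.035, 0, 0]
}}

```text
clock: 8.93
eef_pos: [518.5, 132.4, 272.2]
tcp_rot: [-3.14, 0.0, 1.572]
contact_force: [0.5, 0.1, -0.2]
opening: 0.168
```

Call:
{"name": "servo_tool", "arguments": {
  "series": [0.003, -0.035, 0, 0, 0.003, -0.035, 0, 0, 0.003, -0.035, 0, 0, 0.003, -0.035, 0, 0, 0.003, -0.035, 0, 0, 0.002, -0.03, 0, 0, 0, 0, 0, 0, 0, 0, 0, 0]
}}

```text
clock: 9.6
eef_pos: [535.6, -72.3, 272.1]
tcp_rot: [-3.14, -0.0, 1.569]
contact_force: [-0.0, 0.6, 0.0]
opening: 0.169
```

Call:
{"name": "servo_tool", "arguments": {
  "series": [0.001, 0, -0.02, 0, 0, 0, -0.025, 0, 0, 0, -0.02, 0, 0, 0, -0.012, 0, 0, 0, -0.006, 0, 0, 0, 0, 0, 0, 0, 0, 0]
}}

```text
clock: 10.18
eef_pos: [537.2, -70.2, 190.3]
tcp_rot: [-3.141, -0.0, 1.572]
contact_force: [-0.4, -0.0, -0.6]
opening: 0.171
```

```bash
cat > look.py <<'E'
from h import *
import sys
f=[];p=[]
for _ in range(6): f.append(grab_frame('scene').astype(float));p.append(sense()['eef_pos'])
f=np.mean(f,0).astype(np.uint8); g=np.mean([grab_frame('top').astype(float) for _ in range(4)],0).astype(np.uint8)
a=cv2.resize(f[160:215,205:260],None,fx=10,fy=10,interpolation=cv2.INTER_CUBIC)
b=cv2.resize(g[155:200,275:320],None,fx=5,fy=5,interpolation=cv2.INTER_CUBIC)
o=np.zeros((550,780,3),np.uint8);o[:,:550]=a;o[:225,555:]=b;cv2.imwrite(sys.argv[1],o);print(np.mean(p,0).round(1))
E
python3 look.py pics/o6.png
```

```text
[537.7 -70.8 191.1]
```

View pics/o6.png

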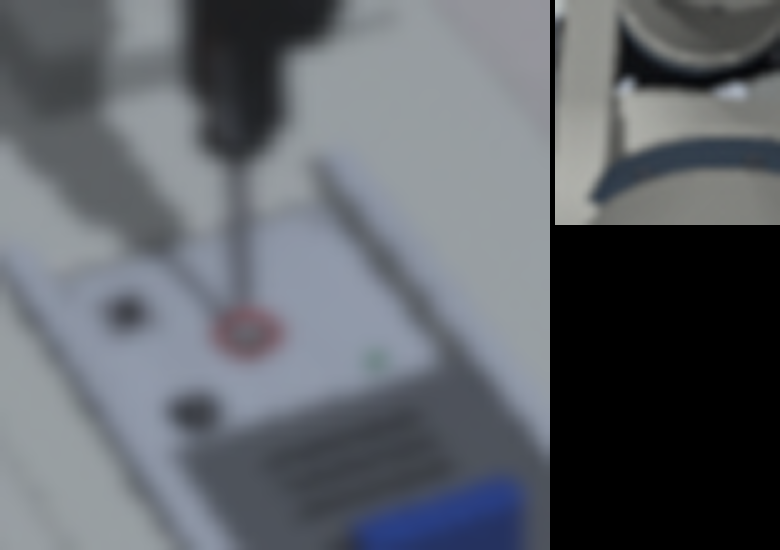

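The tip at (238,302) is just above the ring, which is centred at (247,333). The shadow of the tip ends at about (222,313).

```bash
python3 - <<'E'
from h import *
S=lambda u,v,z:ray('scene',205+u/10-.45,160+v/10-.45,z)
h=S(247,333,104);print('hole',h,'ring edges',S(212,333,104),S(282,333,104),S(247,309,104),S(247,357,104))
for z in(114,117,120): print(z,S(238,300,z)-h)
print(proj('scene',[537.7,-70.8,191-9-65]),(proj('scene',[537.7,-70.8,117])-[205,160])*10)
print('stylus line',S(238,170,177),S(238,300,117))
E
```

```text
hole [533.7 -75.  104. ] ring edges [543.5 -79.8 104. ] [524.  -70.2 104. ] [528.9 -85.7 104. ] [538.5 -64.4 104. ]
114 [ 0.6 -4.8 10. ]
117 [ 2.1 -1.4 13. ]
120 [ 3.5  2.  16. ]
[228.5 190.8] [235. 308.]
stylus line [539.1 -64.4 177. ] [535.8 -76.4 117. ]
```

Call:
{"name": "servo_tool", "arguments": {
  "series": [-0.003, 0, -0.003, 0, 0, 0, -0.004, 0, 0, 0, -0.003, 0, 0, 0, 0, 0, 0, 0, 0, 0]
}}

```text
clock: 11.1
eef_pos: [533.9, -70.9, 179.8]
tcp_rot: [-3.141, -0.0, 1.572]
contact_force: [-0.8, 0.7, 0.2]
opening: 0.169
```

```bash
python3 look.py pics/o7.png
```

```text
[534.2 -70.9 180.3]
```

View pics/o7.png

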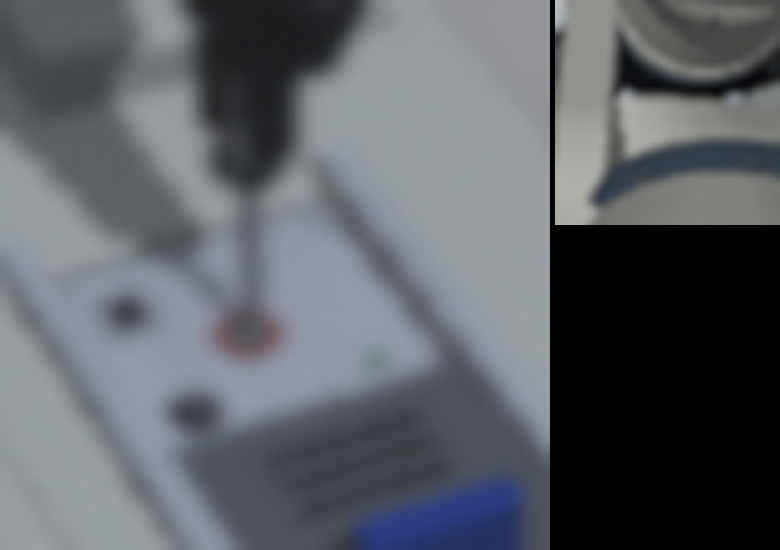

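The shaft at u≈249 lines up with the ring centre at 247, and the tip sits at the hole mouth. I'll go down in small steps and watch the force.

Call:
{"name": "servo_tool", "arguments": {
  "series": [0, 0, -0.002, 0, 0, 0, -0.002, 0, 0, 0, -0.002, 0, 0, 0, 0, 0, 0, 0, 0, 0]
}}

```text
clock: 12.02
eef_pos: [533.9, -70.9, 174.0]
tcp_rot: [-3.141, -0.0, 1.572]
contact_force: [-0.6, -0.7, -0.3]
opening: 0.169
```

Call:
{"name": "servo_tool", "arguments": {
  "series": [0, 0, -0.002, 0, 0, 0, -0.002, 0, 0, 0, 0, 0, 0, 0, 0, 0]
}}

```text
clock: 12.35
eef_pos: [534.0, -70.9, 170.1]
tcp_rot: [-3.141, -0.0, 1.572]
contact_force: [0.3, -0.7, -0.4]
opening: 0.169
```

Call:
{"name": "servo_tool", "arguments": {
  "series": [0, 0, -0.002, 0, 0, 0, -0.001, 0, 0, 0, 0, 0, 0, 0, 0, 0]
}}

```text
clock: 12.68
eef_pos: [534.1, -70.9, 167.2]
tcp_rot: [-3.141, 0.0, 1.572]
contact_force: [-0.4, 0.3, -0.9]
opening: 0.171
```

Call:
{"name": "servo_tool", "arguments": {
  "series": [0, 0, -0.002, 0, 0, 0, -0.002, 0, 0, 0, 0, 0, 0, 0, 0, 0]
}}

```text
clock: 13.02
eef_pos: [534.0, -70.9, 163.1]
tcp_rot: [-3.141, -0.0, 1.572]
contact_force: [0.4, 1.6, 0.2]
opening: 0.168
```

Call:
{"name": "servo_tool", "arguments": {
  "series": [0, 0, -0.002, 0, 0, 0, 0, 0, 0, 0, 0, 0]
}}

```text
clock: 13.27
eef_pos: [534.0, -70.9, 161.1]
tcp_rot: [-3.141, -0.0, 1.572]
contact_force: [-1.0, 0.6, -0.6]
opening: 0.169
```

Call:
{"name": "servo_tool", "arguments": {
  "series": [0, 0, -0.002, 0, 0, 0, 0, 0, 0, 0, 0, 0]
}}

```text
clock: 13.52
eef_pos: [534.3, -71.0, 159.3]
tcp_rot: [3.141, 0.0, 1.572]
contact_force: [0.1, -0.3, 1.3]
opening: 0.173
```

Call:
{"name": "servo_tool", "arguments": {
  "series": [0, 0, -0.001, 0, 0, 0, 0, 0, 0, 0, 0, 0]
}}

```text
clock: 13.77
eef_pos: [534.3, -71.0, 158.4]
tcp_rot: [3.141, 0.0, 1.571]
contact_force: [-0.7, -0.3, 2.7]
opening: 0.169
```

Contact came at about 160, as predicted, and the force is rising like a spring.

Call:
{"name": "servo_tool", "arguments": {
  "series": [0, 0, -0.002, 0, 0, 0, 0, 0, 0, 0, 0, 0]
}}

```text
clock: 14.02
eef_pos: [534.3, -71.0, 156.3]
tcp_rot: [3.141, 0.0, 1.572]
contact_force: [0.4, 0.6, 4.3]
opening: 0.168
```

Call:
{"name": "servo_tool", "arguments": {
  "series": [0, 0, -0.002, 0, 0, 0, 0, 0, 0, 0, 0, 0]
}}

```text
clock: 14.27
eef_pos: [534.3, -71.0, 154.3]
tcp_rot: [3.141, 0.0, 1.572]
contact_force: [-0.5, -0.3, 5.2]
opening: 0.164
```

Call:
{"name": "servo_tool", "arguments": {
  "series": [0, 0, -0.001, 0, 0, 0, 0, 0, 0, 0, 0, 0]
}}

```text
clock: 14.52
eef_pos: [534.7, -71.0, 154.0]
tcp_rot: [3.14, 0.0, 1.572]
contact_force: [-0.2, 0.0, 12.4]
opening: 0.172
```

The button has bottomed out: the TCP stopped at 154 and the force jumped to 12 N. I'll take one last check for steadiness and for the rest of the scene.

Call:
{"name": "servo_tool", "arguments": {
  "series": [0, 0, 0, 0, 0, 0, 0, 0, 0, 0, 0, 0, 0, 0, 0, 0, 0, 0, 0, 0, 0, 0, 0, 0]
}}

```text
clock: 15.02
eef_pos: [534.6, -71.0, 154.0]
tcp_rot: [3.14, 0.0, 1.572]
contact_force: [-1.0, 0.1, 10.1]
opening: 0.169
```

```bash
python3 - <<'E'
from h import *
f=grab_frame('scene');s=sense();print(s['clock'],s['eef_pos'].round(1),s['contact_force'].round(1),s['opening'])
cv2.imwrite('pics/o8.png',cv2.resize(f[110:390,120:400],None,fx=2.1,fy=2.1,interpolation=cv2.INTER_CUBIC))
E
```

```text
15.0667 [534.6 -71.  154. ] [-1.4  0.1 10.5] 0.1709637836216991
```

View pics/o8.png

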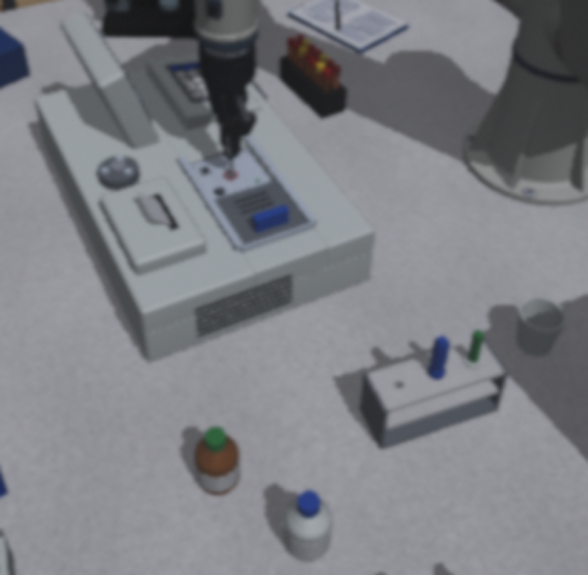

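The picture shows the cover open against the rail end at about (275,215) and the stylus in the ring at (231,172). The other tools, bottles, cup and rack have not moved. The force is steady, so I'm handing in.

```bash
python3 -c "
from rig import sign_off;print(sign_off())"
```

```text
the job is handed in; nothing more can be done
None
```

The job is done and handed in at about 15 s: the cover is fully open, and the gripped stylus is holding the reset button down.

- **Cover:** I slid it by the blue rib to its end stop, backed off, then pushed it back onto the stop and released it there. The last picture shows it against the end of the rails. It travelled about 83 mm, so it must have started about 17 mm open; my first image estimate of nearly shut was wrong.
- **Stop force:** the first push into the end stop peaked at a reading of about 73 N at the wrist. That is under the 120 N wrist limit. The fingers took that push through the rib, so I don't expect the 40 N limit on the arm and gripper body to apply.
- **Stylus:** I gripped it just above the guard and put it down through the red-ringed hole without touching the rim.
- **Button:** the tip met it at the predicted height. The force rose like a spring to about 5 N over 5 mm, then jumped at the bottom, and it holds steady at 10–12 N.
- **Other objects:** the screwdriver, brush, bottles, cup and rack look unmoved in the last picture.
- **Camera disagreement:** the two cameras differed by about 4 mm on the hole position. I aligned the tip to the hole within the scene camera's own view, which agreed with the arm's reading against the top camera.

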